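Lock a loose stack of circuit boards with its rod

TASK

Take the steel locking rod out of its wooden stand and thread it straight down through the holes of the three loose circuit boards in the rack, one after another, until its foot rests fully home in the pocket of the rack's base, then let go of it. The boards have slid out of line with one another, so feel for each hole and nudge the boards into line; never press on the boards or the rack with more than about 20 N, and leave the tin, screwdriver and tweezers where they are.

Things in the scene. Friction and masses are not known exactly. Their poses are not given: they have to be found in the camera images.
- rod_grip (a point): centre of the rod's handle. Loose rod, 131 mm long, 60 to 110 g: grey square handle 18 x 18 x 40 mm tall, below it a round steel shaft, 10 mm diameter, 91 mm long, its last 2.5 mm tapering to a 7 mm flat foot. z points up along the rod, x and y are normal to the handle's sides. It starts upright in the stand.
- rod_tip (a point): centre of the rod's flat foot, 111 mm below the handle's centre
- stand: fixed wooden block 70 x 70 x 50 mm tall with one blind upright hole in its middle, 12 mm diameter and 42 mm deep, in which the rod stands; origin at the centre of its underside, z up
- pocket (a point): centre of the floor of the pocket in the rack's base, where the rod's foot must end; 3 mm above the table. Pocket: 12 mm diameter, 13 mm deep, its mouth 16 mm above the table with a 1.5 mm chamfer. z is up; x runs along the slots in which the boards slide; y across, to the side rails. With the rod home, the handle's underside is 94 mm above the table, 6 mm above the top board.
- rack: fixed rack, origin on the table under the pocket, axes as the pocket's. Black base x -40 to +65, y -60 to +60 mm; aluminium side rails at y = -56 and +56 mm, 8 mm thick, tops 94 mm high. Between them three level white boards 90 x 100 x 4 mm, top faces 88, 63 and 38 mm above the table. Chips on them 3 mm high (pins, capacitor up to 6 mm), none within 14 mm of a hole.
- rack_top (a point): point on the pocket's axis at the top board's upper face. Each board has one hole, 12 mm diameter, 1 mm chamfer, at y = 0. Each board slides in x by itself, stiffly (about 1 N), and stays; its hole is up to 8 mm either side of the pocket (stops at 9 mm), those of neighbouring boards 5 mm or more out of line. The two lower boards are not measured, and hidden: feel for them.
- board_top (a joint): where the top board has slid: distance in m of its hole from the pocket's axis along the pocket's x (0 = right over the pocket). Any board gives about 1 mm per 2.5 N when pressed down, to a hard stop at 8 mm. A rod that is through a board drags it along sideways; the rod can be lifted off the next board, moved along x and lowered again.
- tin_center (a point): centre of a round flat tin, 60 mm across and 17 mm high, loose on the table: to be left alone
- screwdriver_mid (a point): point near the middle of a screwdriver lying loose on the table: to be left alone
- tweezers_mid (a point): middle of a pair of tweezers, about 120 mm long, 8 mm high, lying loose on the table: to be left alone
There are look-alikes about, which are no part of the job. Of the things like the part that bears rod_grip, leave any that is green, pink or purple; of the rest the larger one is meant.

How it is judged (in metres and radians):
On the way, in this order (a step that is already met when the one before it is completed fails the run):
1. the rod is drawn up out of the stand, above the rack (height (world z) of rod_tip above 0.09 m), for 0.1 s.
2. the rod's foot has passed through the top board (x of rod_tip in the frame of pocket between -0.014 and 0.014 m and y of rod_tip in the frame of pocket between -0.006 and 0.006 m and z of rod_tip in the frame of pocket below 0.074 m), for 0.02 s.
3. the rod's foot has passed through the middle board (x of rod_tip in the frame of pocket between -0.014 and 0.014 m and y of rod_tip in the frame of pocket between -0.006 and 0.006 m and z of rod_tip in the frame of pocket below 0.049 m), for 0.02 s.
At the end, for the whole second after the job is handed in: the rod stands upright (within 0.06 rad) through all three boards, its foot within 3 mm of the pocket's floor and 4 mm of its axis, released and at rest (horizontal distance between rod_tip and pocket below 0.004 m and z of rod_tip in the frame of pocket between -0.003 and 0.003 m and angle between the z axis of rod_tip and the z axis of pocket, either way round below 0.06 rad and linear speed of rod below 0.02 m/s and contact force between the fingers and rod below 0.05 N); the robot touches nothing.
It fails at once if the rod presses on the boards or the rack with more than 25 N (contact force between rod and rack above 25 N).
It fails at once if the robot itself presses on the rack or boards with more than 25 N (contact force between any of the fingers, the arm and rack above 25 N).
It fails at once if a bystander is moved by more than 20 mm (distance of any of tin_center, screwdriver_mid, tweezers_mid from where it was at the start of the episode above 0.02 m).
It also fails if it takes over 72 s, if anything falls off the work surface, if the arm or the gripper's body presses on something with over 40 N, if the wrist force passes 120 N, or if a joint passes its speed limit or range.

ROBOT

A 7-joint arm with a two-finger parallel gripper is mounted at the origin on the work surface. World frame = base frame: x ahead of the robot, y to its left, z up, the work surface at z = 0. Lengths are in mm, angles in rad, forces in N, time in s.
With the tool pointing down it reaches from about 400 to 900 mm from the base axis. Payload 5.5 kg.
Tool frame: the origin (TCP) lies midway between the tips of the shut fingers; the grasp point (between the pads) lies 19 mm behind it (arm.pinch_z is the distance from the TCP to the grasp point, in mm); z points along the fingers, y is the direction in which the jaws open and shut (so a half turn about z gives the same grasp; the last joint's range is limited). The gripper opens to 92 mm and grips with 3 to 60 N. Pads are 19 mm wide; open, the fingers measure 130 mm over their backs; the gripper's body (75 mm by 190 mm) begins 47 mm behind the grasp point.
Start: joints at [1.482, 0.501, -0.427, 1.55, 0.221, 1.138, -0.21], TCP at [224.015, -610.178, 226.729] pointing down, gripper open.
Joint ranges: [-2.88, 2.88], [-0.31, 2.03], [-1.54, 1.56], [0.2, 2.42], [-1.41, 4.55], [0.19, 2.02], [-2.57, 2.57]. Speed limits (rad/s): [2.57, 2.57, 3.14, 3.14, 3.14, 3.14, 3.14].

INTERFACE

Orientations are given as a unit quaternion [w, x, y, z].
In Python, from cell import telemetry, eyes, order, arm gives the robot as it stands. The module is installed in compiled form; this text tells all that it offers.
- The arm moves only by the tool carry_out, never from a script. Its argument "increments" is one flat list of numbers, 4 for each row, row after row: the shift along the tool's x, y, z in m, then the turn about the tool's z in rad. A call has 1 to 10 rows; each row shifts and turns the commanded pose from where the row before left it, along the tool's axes as they then stand; what a row does not reach is not made up. A row lasts 1/10 s, in which the tool goes at most 50 mm and 8.59 degrees, less where a joint would pass 70% of its speed; a pose out of reach is approached as far as the arm can. A call is refused whole if a number of a shift passes 0.05 or a number of a turn 0.15, either way. A call with a gripper value outside its range is refused whole. "fingers" is the opening, from 0 (shut) to 1 (fully open), set as the call begins (left out, the last holds). The fingers move at their own pace and stop on an object; "squeeze" is the grip in N (left out, the last holds). Time passes only in rows, so rows that do not move let the fingers close. It gives the time, the measured TCP pose, the force and the opening at its end, in the units of the state.
- telemetry.get_obs(): the state, without advancing time (a new reading comes with each control period).
- eyes.snapshot(name): name is "scene" or "top" or "wrist"; returns the picture (384x512x3 uint8, red, green, blue); there is no depth.
- eyes.camera_model(name): a dict with "fovy" (degrees; the focal length in pixels is half the picture's height over the tangent of half this angle, whatever the lens; pixels are square), "cx", "cy" (the principal point, pixels), "R" (3x3) and "t" (3): a world point X has camera coordinates R X + t. Camera axes: x right, y down, z forward; pixel columns grow to the right and rows downward; lengths in mm; the calibration is good to about 2 mm. A picture is of the moment at which its call begins: read the wrist's pose just before it. camera_model takes no time and is no camera call; for the wrist camera it gives the pose at the moment of the call.
- order.hand_in(): hands the job in, once; it reports no verdict.
The state is a dict: "time_s": time; "q": joint angles; "qd": joint speeds; "joint_torque": joint torques, N m; "ee_pos": TCP position; "tool_rot": TCP orientation; "wrist_force": force on the tool from outside, world axes, zero at the start; "ft_torque": the same for the moment, N m; "opening": finger opening in mm.
Only numpy, scipy, OpenCV 4.12 (cv2) and the standard library are available. Lean on these libraries where they do the work, as an engineer would, in place of code of your own. Each camera call takes 0.05 s, during which the arm holds its last target.

## Working session

There is one attempt and no reset: what is moved stays moved. The work goes in short steps, Python scripts to look and compute and a tool call to move; the robot and the scene stay as the last step left them, time stands still between calls to the robot, and variables do not carry over. Pictures are saved under pics/ and viewed, and the job is handed in when it is done.

Besides the shell and the picture viewer there is one more tool, called in YAML: its name, and indented under it one key for each argument. carry_out: Moves the arm, as the interface text tells. Its arguments: {"type":"object","properties":{"increments":{"type":"array"},"fingers":{"type":"number"},"squeeze":{"type":"number"}},"required":["increments"]}

```bash
mkdir -p pics; ls; python3 - <<'E'
from cell import telemetry, eyes, order, arm
import cv2,numpy as np
print(telemetry.get_obs(), arm.pinch_z)
for n in ["scene","top","wrist"]:
    m=eyes.camera_model(n); print(n,m)
    im=eyes.snapshot(n); cv2.imwrite(f"pics/{n}0.png",im[:,:,::-1])
E
```

```text
pics
{'time_s': 0.0, 'q': array([ 1.48220098,  0.5018404 , -0.42679481,  1.55145505,  0.22080058,
        1.13829213, -0.21025795]), 'qd': array([ 0.00108664, -0.00191994, -0.00065737, -0.00024325, -0.00094253,
       -0.00057396,  0.0012558 ]), 'joint_torque': array([-5.74714468e-04, -5.66589761e+01, -5.81642702e+00, -2.79105574e+01,
       -6.85216114e-02,  3.07641516e-02,  1.94072613e-04]), 'ee_pos': array([ 223.698575  , -609.54630336,  225.68124162]), 'tool_rot': array([-9.59178989e-04,  9.84560522e-01,  1.75041823e-01, -1.36759298e-04]), 'wrist_force': array([ 0.41303075, -0.01693946,  1.11467779]), 'ft_torque': array([-0.02213625, -0.02082467, -0.0099445 ]), 'opening': 92.04118479666496} 18.8
scene {'fovy': 52.463909766800754, 'cx': 258.9134419661994, 'cy': 192.5590522411715, 'R': array([[-0.18721773,  0.9823148 , -0.00267636],
       [ 0.68620093,  0.12883135, -0.71591254],
       [-0.70290668, -0.13586804, -0.69818484]]), 't': array([  85.02448888, -360.27966229, 1233.19974782])}
top {'fovy': 51.74482193520301, 'cx': 252.43195273199342, 'cy': 187.66242737401652, 'R': array([[ 7.89108009e-04, -9.99997697e-01, -1.99582590e-03],
       [-9.88697269e-01, -4.80966015e-04, -1.49924914e-01],
       [ 1.49923609e-01,  2.09157457e-03, -9.88695371e-01]]), 't': array([-5.35854359e-01,  6.18818150e+02,  8.72562553e+02])}
wrist {'fovy': 71.75564953115067, 'cx': 251.83388920109283, 'cy': 192.194789406696, 'R': array([[ 0.34373359, -0.93906617, -0.00139371],
       [-0.9036118 , -0.33115919,  0.2716971 ],
       [-0.25560309, -0.09213204, -0.96238181]]), 't': array([-649.08284739,  -32.58881766,  390.37416499])}
```

View pics/scene0.png

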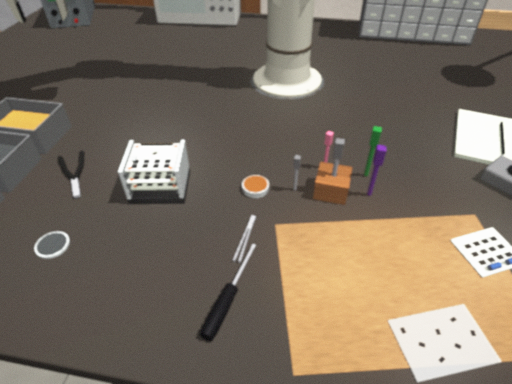

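View pics/top0.png

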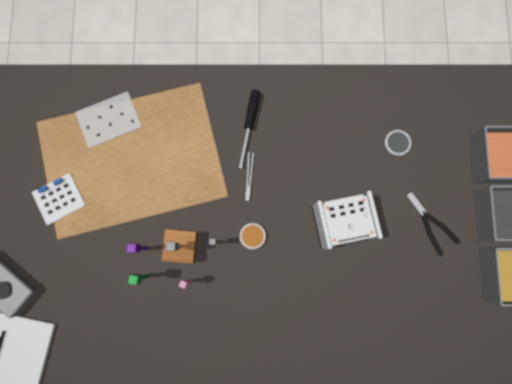

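View pics/wrist0.png

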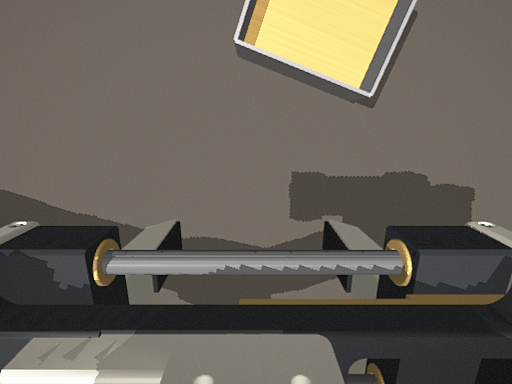

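The scene view shows the stand at (333,185) with the grey rod's handle at (339,145), and the rack at (155,168). In the top view, the handle is at (171,245), the rack at (348,220) and the tin at (252,236). A smaller grey look-alike stands at (212,241). I'll enlarge these areas.

```bash
python3 - <<'E'
import cv2,numpy as np
t=cv2.imread("pics/top0.png"); s=cv2.imread("pics/scene0.png")
a=cv2.resize(t[170:270,300:400],None,fx=6,fy=6,interpolation=cv2.INTER_CUBIC)
cv2.imwrite("pics/a.png",a)
b=cv2.resize(t[210:300,120:240],None,fx=6,fy=6,interpolation=cv2.INTER_CUBIC); cv2.imwrite("pics/b.png",b)
c=cv2.resize(s[120:210,280:400],None,fx=6,fy=6,interpolation=cv2.INTER_CUBIC); cv2.imwrite("pics/c.png",c)
d=cv2.resize(s[130:210,105:205],None,fx=7,fy=7,interpolation=cv2.INTER_CUBIC); cv2.imwrite("pics/d.png",d)
E
```

```text
(no output)
```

View pics/a.png

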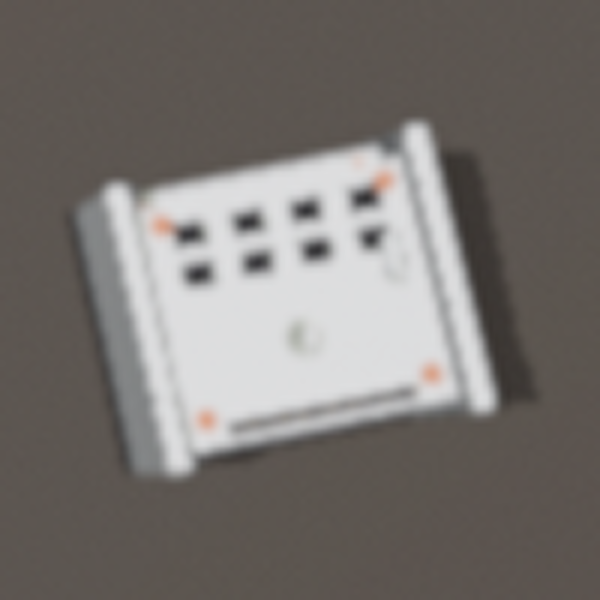

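View pics/b.png

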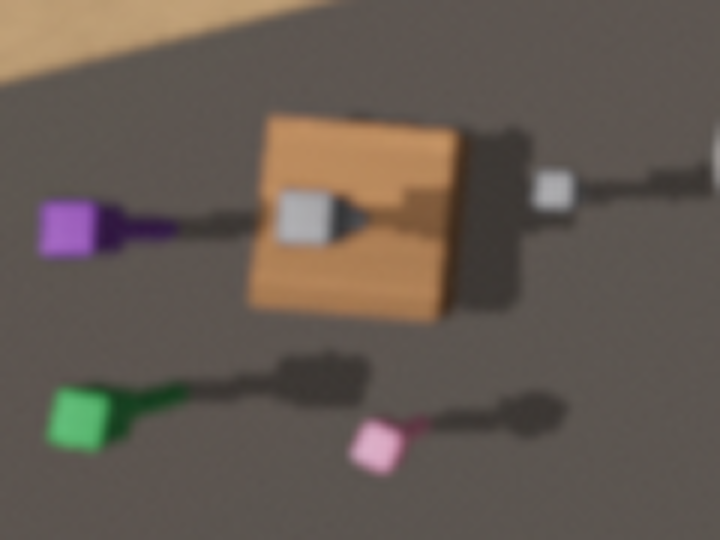

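View pics/c.png

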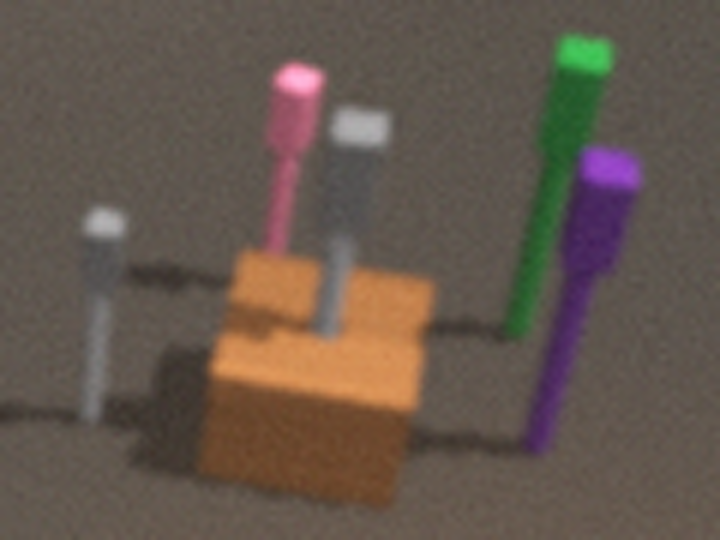

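View pics/d.png

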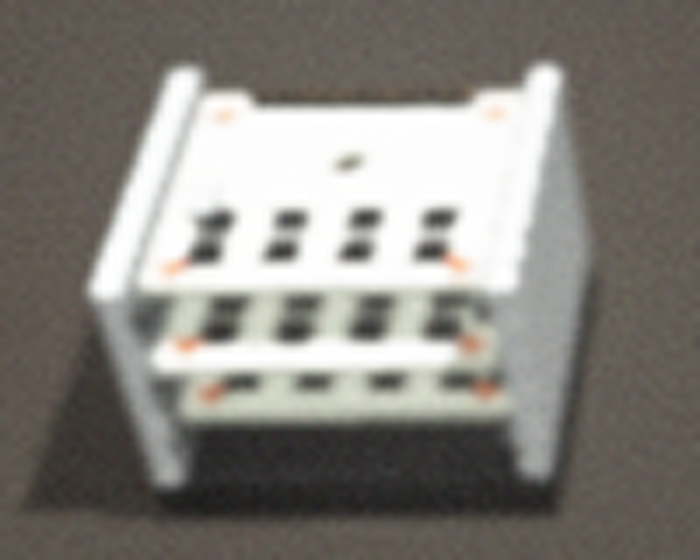

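```bash
cat > h.py <<'E'
import numpy as np, cv2
from cell import telemetry, eyes, order, arm
def K(m):
    f=192/np.tan(np.radians(m['fovy']/2)); return f
def ray(m,u,v):
    f=K(m); d=np.array([(u-m['cx'])/f,(v-m['cy'])/f,1.0]); R=m['R']; 
    C=-R.T@m['t']; return C,R.T@d
def plane(m,u,v,z):
    C,d=ray(m,u,v); return C+d*(z-C[2])/d[2]
def proj(m,X):
    p=m['R']@np.asarray(X,float)+m['t']; f=K(m); return np.array([m['cx']+f*p[0]/p[2],m['cy']+f*p[1]/p[2]])
E
python3 - <<'E'
from h import *
t=cv2.imread("pics/top0.png"); s=cv2.imread("pics/scene0.png")
mt=eyes.camera_model("top"); ms=eyes.camera_model("scene"); mw=eyes.camera_model("wrist")
def blob(im,lo,hi,box):
    x0,y0,x1,y1=box
    m=cv2.inRange(im[y0:y1,x0:x1],lo,hi)
    n,l,st,c=cv2.connectedComponentsWithStats(m)
    k=1+np.argmax(st[1:,4]); mk=(l==k).astype(np.uint8)
    cn=cv2.findContours(mk,cv2.RETR_EXTERNAL,cv2.CHAIN_APPROX_NONE)[0][0]
    return c[k]+[x0,y0],st[k,4],cv2.minAreaRect(cn)
for name,im,m,box in [("top",t,mt,(160,235,182,256)),("scene",s,ms,(330,134,350,150))]:
    for th in (130,150,165):
        c,a,r=blob(im,(th,th,th),(255,255,255),box)
        print(name,th,c,a,r[2],plane(m,*c,139))
# rack corners from top: a.png coords
f=lambda p:((p[0]+.5)/6-.5+300,(p[1]+.5)/6-.5+170)
for nm,p,z in [("Lrail far",(118,188),94),("Lrail near",(182,465),94),("Rrail far",(417,130),94),("Rrail near",(483,405),94),("hole",(306,338),88)]:
    print(nm,plane(mt,*f(p),z).round(1))
g=lambda p:((p[0]+.5)/7-.5+105,(p[1]+.5)/7-.5+130)
for nm,p,z in [("Rrail far(-y img right)",(545,75),94),("near",(503,285),94),("L far",(187,78),94),("L near",(105,290),94),("hole",(350,162),88),("hole",(350,162),86)]:
    print("scene",nm,plane(ms,*g(p),z).round(1))
for nm,p,z in [("stand TL",(267,118),50),("TR",(460,130),50),("BR",(440,315),50),("BL",(252,300),50)]:
    q=((p[0]+.5)/6-.5+120,(p[1]+.5)/6-.5+210); print(nm,plane(mt,*q,z).round(1))
C=-mw['R'].T@mw['t']; o=telemetry.get_obs(); 
from scipy.spatial.transform import Rotation as Ro
w,x,y,z=o['tool_rot']; T=Ro.from_quat([x,y,z,w]).as_matrix(); print("tool",T.round(3)); print("cam in tool",(T.T@(C-o['ee_pos'])).round(1),(T.T@mw['R'].T).round(3))
for n,p in [("tin",(252,236)),("tw",(249,176)),("sd",(246,125)),("small rod",(212,242))]: print(n,plane(mt,*p,10).round(0))
E
```

```text
top 130 [169.98666667 245.90666667] 75 90.0 [484.48235029 167.86145755 139.        ]
top 150 [169.94230769 245.76923077] 52 90.0 [484.75984414 167.9609367  139.        ]
top 165 [169.5 246. ] 38 90.0 [484.29309541 168.84921136 139.        ]
scene 130 [339.59090909 140.79545455] 44 90.0 [489.37176684 169.21971511 139.        ]
scene 150 [339.61764706 140.88235294] 34 90.0 [489.6491565  169.28337915 139.        ]
scene 165 [339.64705882 140.94117647] 17 90.0 [489.83274812 169.34837676 139.        ]
Lrail far [ 582.4 -146.5   94. ]
Lrail near [ 482.4 -167.    94. ]
Rrail far [ 603.8 -256.5   94. ]
Rrail near [ 503.9 -275.9   94. ]
hole [ 528.2 -214.6   88. ]
scene Rrail far(-y img right) [ 488.1 -162.4   94. ]
scene near [ 585.1 -141.9   94. ]
scene L far [ 510.  -271.2   94. ]
scene L near [ 608.  -252.4   94. ]
scene hole [ 533.2 -209.7   88. ]
scene hole [ 530.9 -211.    86. ]
stand TL [522.4 201.   50. ]
TR [517.9 127.6  50. ]
BR [448.9 133.6  50. ]
BL [454.4 204.3  50. ]
tool [[ 0.939  0.345 -0.   ]
 [ 0.345 -0.939  0.001]
 [ 0.    -0.001 -1.   ]]
cam in tool [  74.2    0.  -157.8] [[-0.001 -0.962 -0.272]
 [ 1.    -0.001  0.   ]
 [-0.    -0.272  0.962]]
tin [508.   1.  10.]
tw [653.   8.  10.]
sd [781.  16.  10.]
small rod [494.  96.  10.]
```

carry_out:
  increments: [0, 0, 0, -0.1416, 0, 0, 0, -0.1416, 0, 0, 0, -0.1416, 0, 0, 0, -0.1416, 0, 0, 0, -0.1416, 0, 0, 0, -0.1416, 0, 0, 0, -0.1416, 0, 0, 0, -0.1416, 0, 0, 0, -0.1416, 0, 0, 0, -0.1416]
  fingers: 0.5

```text
time_s: 1.15
ee_pos: [223.8, -610.0, 226.3]
tool_rot: [-0.0, 0.632, 0.775, 0.0]
wrist_force: [0.2, 0.1, -0.8]
opening: 46.0
```

carry_out:
  increments: [0.027, 0.032, 0, 0, 0.027, 0.032, 0, 0, 0.027, 0.032, 0, 0, 0.027, 0.032, 0, 0, 0.027, 0.032, 0, 0, 0.027, 0.032, 0, 0, 0.027, 0.032, 0, 0, 0.027, 0.032, 0, 0, 0.027, 0.032, 0, 0, 0.027, 0.032, 0, 0]

```text
time_s: 2.15
ee_pos: [485.6, -281.5, 226.7]
tool_rot: [-0.0, 0.634, 0.773, -0.0]
wrist_force: [0.9, -0.7, -0.1]
opening: 45.9
```

carry_out:
  increments: [0.027, 0.03, 0, 0, 0.027, 0.03, 0, 0, 0, 0, 0, 0, 0, 0, 0, 0]

```text
time_s: 2.55
ee_pos: [533.7, -216.6, 226.5]
tool_rot: [-0.0, 0.633, 0.774, 0.0]
wrist_force: [-0.9, -1.0, 0.5]
opening: 45.7
```

```bash
python3 - <<'E'
from h import *
o=telemetry.get_obs(); print(o['time_s'],o['ee_pos'],o['q'],o['qd'].round(3),o['tool_rot'])
m=eyes.camera_model("wrist"); im=eyes.snapshot("wrist"); cv2.imwrite("pics/w1.png",im[:,:,::-1]); np.savez("w1.npz",**m)
E
```

```text
2.55 [ 533.65485977 -216.56872205  226.51033608] [ 0.99070108  0.4649586  -0.85429075  1.73190823  0.38434003  1.12214548
  0.21881396] [ 0.042 -0.004  0.035  0.006  0.007  0.003  0.003] [-2.46227670e-04  6.32860083e-01  7.74266139e-01  4.26555571e-05]
```

View pics/w1.png

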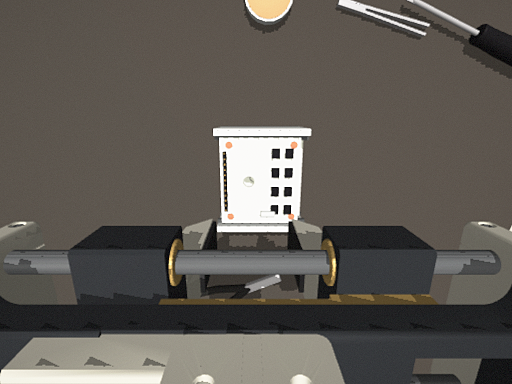

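The wrist view shows the rack at columns 213–310 and rows 127–232, with the top hole near (249,182). I'll enlarge it and measure.

```bash
python3 - <<'E'
from h import *
im=cv2.imread("pics/w1.png")
cv2.imwrite("pics/w1z.png",cv2.resize(im[120:240,200:320],None,fx=5,fy=5,interpolation=cv2.INTER_CUBIC))
cv2.imwrite("pics/w1h.png",cv2.resize(im[165:200,230:270],None,fx=15,fy=15,interpolation=cv2.INTER_CUBIC))
E
```

```text
(no output)
```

View pics/w1z.png

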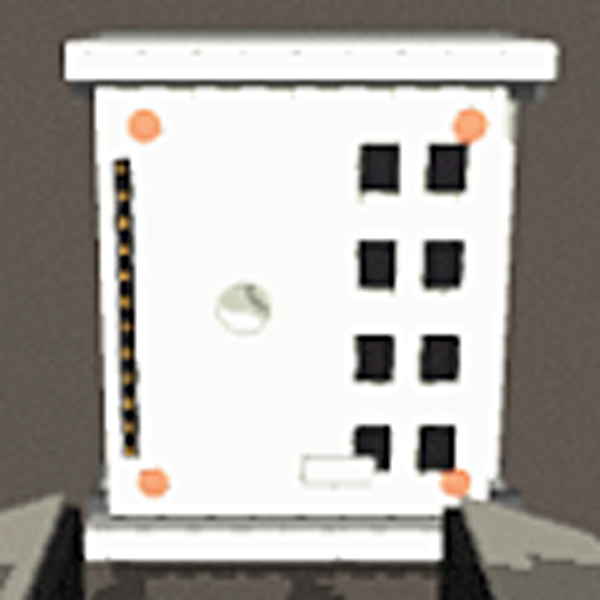

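View pics/w1h.png

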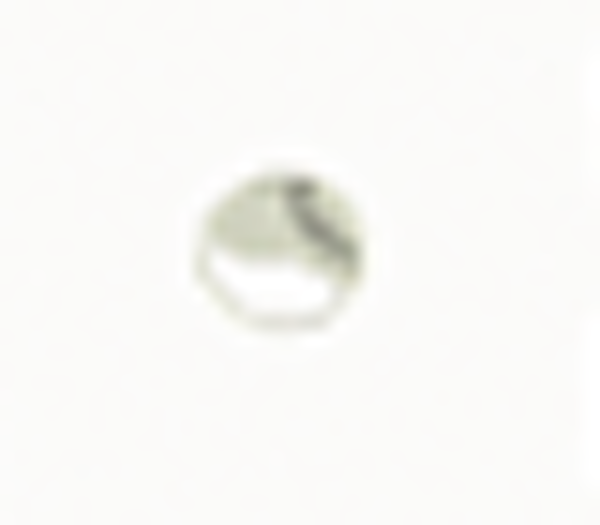

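```bash
python3 - <<'E'
from h import *
m=dict(np.load("w1.npz")); im=cv2.imread("pics/w1.png").astype(float)
z=lambda p:((p[0]+.5)/5-.5+200,(p[1]+.5)/5-.5+120)
a=np.radians(11.3)
# subpixel edges
g=im.mean(2)
def edge(prof):
    h=(prof.max()+prof.min())/2; return prof
for nm,row in [("upper rail row",132),]:
    print(g[row,205:225].astype(int),g[row,300:318].astype(int))
for r in (225,228,230): print(r,g[r,210:225].astype(int),g[r,283:292].astype(int))
print("col 262 rows 122-142",g[122:142,262].astype(int)); print("rows 218-236",g[218:238,262].astype(int))
for z_ in (94,):
  P={k:plane(m,*p,94) for k,p in dict(UL=z((65,62)),UR=z((557,60)),LL=z((85,543)),uo=z((305,41)),ui=z((305,81)),li=z((270,524)),lo=z((270,562))).items()}
for k in P: print(k,P[k].round(1))
h=plane(m,(285+.5)/15-.5+230,(250+.5)/15-.5+165,88); print("hole",h)
d=P['UR']-P['UL']; print("yaw",np.degrees(np.arctan2(d[1],d[0])),np.linalg.norm(d))
E
```

```text
[ 87  87  86  87  88  87  84  50 254 255 251 250 250 250 250 250 250 250
 250 250] [250 250 250 250 250 250 250 250 251 255 244 135  74  86  84  89  85  84]
225 [118  50  17  32  20  11  44 180 188 161 169 160 169 173 173] [175 164 160 162 154  79   7  25  28]
228 [ 39  25  29  27  16   0  67 255 255 252 251 252 251 251 251] [251 251 252 255 253 137   0  21  18]
230 [ 22  27  34  24  13   3  60 255 255 255 255 251 255 255 255] [255 255 255 255 255 143   0  14  20]
col 262 rows 122-142 [ 86  87  88  83 114 155 212 255 252 250 250 251 255 255  55 179 255 253
 250 250]
rows 218-236 [251 250 251 255 253 135 156 171 237 255 251 251 255 255  95  42  58  57
  55  52]
UL [ 481.9 -167.8   94. ]
UR [ 584.8 -146.6   94. ]
LL [ 504.2 -276.6   94. ]
uo [ 531.3 -153.4   94. ]
ui [ 533.  -161.5   94. ]
li [ 546.1 -263.2   94. ]
lo [ 548.  -272.7   94. ]
hole [ 530.26769758 -214.54662478   88.        ]
yaw 11.653554007959377 105.0962680355615
```

```bash
cat >> h.py <<'E'
YAW=np.radians(11.5); PK=np.array([532.3,-214.2])
def rk(p):
    d=np.asarray(p)[:2]-PK; c,s=np.cos(YAW),np.sin(YAW); return np.array([c*d[0]+s*d[1],-s*d[0]+c*d[1]])
def wd(x,y):
    c,s=np.cos(YAW),np.sin(YAW); return PK+np.array([c*x-s*y,s*x+c*y])
E
python3 - <<'E'
from h import *
m=dict(np.load("w1.npz"))
z=lambda p:((p[0]+.5)/15-.5+230,(p[1]+.5)/15-.5+165)
for p in [(290,195),(302,215),(318,235),(335,248),(350,258)]:
    for h,R in ((63,7),(62,6),(59,6)):
        q=rk(plane(m,*z(p),h)); print(p,h,q.round(1), "xm",(q[0]+np.sqrt(max(0,R*R-q[1]**2))).round(1) if abs(q[1])<R else None)
print(rk(plane(m,*z((285,250)),88)), rk(plane(m,*z((198,250)),88)), rk(plane(m,*z((365,250)),88)))
# handle front/other decoy heights
mt=eyes.camera_model("top"); ms=eyes.camera_model("scene")
def tri(a,b):
    C1,d1=ray(mt,*a); C2,d2=ray(ms,*b); A=np.c_[d1,-d2]; s=np.linalg.lstsq(A,C2-C1,rcond=None)[0]; return (C1+s[0]*d1+C2+s[1]*d2)/2
b=lambda p:((p[0]+.5)/6-.5+120,(p[1]+.5)/6-.5+210); c=lambda p:((p[0]+.5)/6-.5+280,(p[1]+.5)/6-.5+120)
for n,p,q in [("grey",(306,217),(361,128)),("pink",(378,445),(299,80)),("green",(82,418),(585,54)),("purple",(68,228),(610,168)),("small",(554,190),(104,223))]: print(n,tri(b(p),c(q)).round(0))
E
```

```text
(290, 195) 63 [-2.  -1.2] xm 4.9
(290, 195) 62 [-2.  -1.4] xm 3.8
(290, 195) 59 [-2.  -2.1] xm 3.6
(302, 215) 63 [-1.  -2.9] xm 5.4
(302, 215) 62 [-1.  -3.1] xm 4.1
(302, 215) 59 [-1.  -3.8] xm 3.6
(318, 235) 63 [ 0.3 -4.6] xm 5.6
(318, 235) 62 [ 0.3 -4.8] xm 3.9
(318, 235) 59 [ 0.3 -5.5] xm 2.6
(335, 248) 63 [ 1.7 -5.7] xm 5.8
(335, 248) 62 [ 1.7 -5.9] xm 2.6
(335, 248) 59 [ 1.7 -6.7] xm None
(350, 258) 63 [ 3.  -6.6] xm 5.4
(350, 258) 62 [ 3.  -6.8] xm None
(350, 258) 59 [ 3.  -7.5] xm None
[-2.06060922  0.06550975] [-8.71183203  0.07293495] [4.05521384 0.05868225]
grey [485. 169. 135.]
pink [405. 149.  96.]
green [417. 244. 128.]
purple [481. 252. 127.]
small [495.  88.  91.]
```

carry_out:
  increments: [0.04, 0.003, -0.002, 0, 0.043, 0.003, -0.002, 0, 0.043, 0.003, -0.003, 0, 0.043, 0.003, -0.003, 0, 0.043, 0.003, -0.003, 0, 0.043, 0.003, -0.003, 0, 0.043, 0.003, -0.003, 0, 0.043, 0.003, -0.003, 0, 0.043, 0.003, 0, 0.125, 0, 0, 0, 0.125]

```text
time_s: 3.6
ee_pos: [483.1, 169.3, 249.5]
tool_rot: [-0.001, 0.725, 0.689, 0.001]
wrist_force: [0.5, 0.5, 0.2]
opening: 45.9
```

carry_out:
  increments: [0, 0, 0, 0, 0, 0, 0, 0, 0, 0, 0, 0]

```text
time_s: 3.9
ee_pos: [485.1, 161.5, 248.5]
tool_rot: [0.0, 0.726, 0.688, -0.0]
wrist_force: [-0.1, 0.3, 0.4]
opening: 45.9
```

```bash
python3 - <<'E'
from h import *
o=telemetry.get_obs(); print(o['time_s'],o['ee_pos'],o['q'],o['qd'].round(3),o['tool_rot'])
m=eyes.camera_model("wrist"); im=eyes.snapshot("wrist"); cv2.imwrite("pics/w2.png",im[:,:,::-1]); np.savez("w2.npz",**m)
E
```

```text
3.9 [485.0656959  161.50793909 248.45323483] [ 0.41899604  0.32551285 -0.94945949  1.85809948  0.29558032  1.10822045
 -0.69426675] [ 0.002  0.003 -0.006  0.001 -0.003 -0.001 -0.011] [ 2.32953241e-04  7.26035940e-01  6.87656565e-01 -4.56029269e-04]
```

View pics/w2.png

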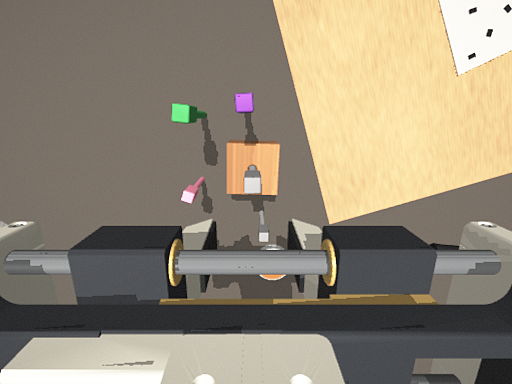

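```bash
python3 - <<'E'
from h import *
im=cv2.imread("pics/w2.png"); m=dict(np.load("w2.npz"))
cv2.imwrite("pics/w2z.png",cv2.resize(im[135:200,220:285],None,fx=9,fy=9,interpolation=cv2.INTER_CUBIC))
hsv=cv2.cvtColor(im,cv2.COLOR_BGR2HSV)
for th in (140,160,180):
    mk=((hsv[:,:,1]<40)&(hsv[:,:,2]>th)).astype(np.uint8); mk[:160]=0;mk[200:]=0;mk[:,:238]=0;mk[:,268:]=0
    n,l,st,c=cv2.connectedComponentsWithStats(mk); k=1+np.argmax(st[1:,4])
    cn=cv2.findContours((l==k).astype(np.uint8),0,cv2.CHAIN_APPROX_NONE)[0][0]
    print(th,st[k],c[k],cv2.minAreaRect(cn),plane(m,*c[k],139).round(1))
E
```

```text
140 [244 177  17  17 277] [251.9566787  184.77256318] ((252.0, 185.0), (16.0, 16.0), 90.0) [486.4 167.3 139. ]
160 [244 177  17  17 275] [251.95272727 184.82909091] ((252.0, 185.0), (16.0, 16.0), 90.0) [486.4 167.3 139. ]
180 [244 178  16  15 239] [251.53138075 184.9707113 ] ((251.5, 185.0), (14.0, 15.0), 90.0) [485.9 167.1 139. ]
```

View pics/w2z.png

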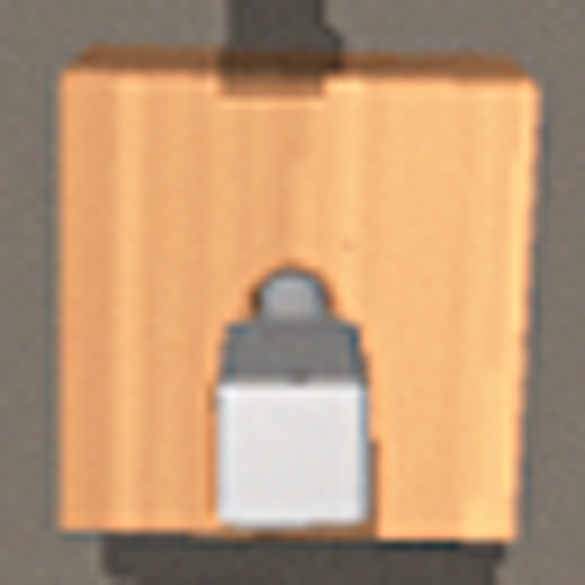

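The picture shows the handle's top face at (252,185), square to the jaws, with the stand behind it. I'll align over it and go down.

carry_out:
  increments: [0.006, 0.001, 0, 0, 0, 0, 0.02, 0, 0, 0, 0.025, 0, 0, 0, 0.025, 0, 0, 0, 0.025, 0, 0, 0, 0.025, 0, 0, 0, 0.015, 0, 0, 0, 0.007, 0, 0, 0, 0, 0, 0, 0, 0, 0]

```text
time_s: 4.95
ee_pos: [486.5, 170.2, 107.5]
tool_rot: [0.0, 0.726, 0.688, 0.001]
wrist_force: [0.8, -0.4, 0.2]
opening: 45.8
```

```bash
python3 - <<'E'
from h import *
o=telemetry.get_obs(); print(o['time_s'],o['ee_pos'],o['wrist_force'])
im=eyes.snapshot("wrist"); cv2.imwrite("pics/w3.png",im[:,:,::-1])
im=eyes.snapshot("scene"); cv2.imwrite("pics/s3.png",cv2.resize(im[90:230,250:420,::-1],None,fx=4,fy=4))
E
```

```text
4.95 [486.53864128 170.16009702 107.53145643] [ 0.76126081 -0.44068578  0.18023818]
```

View pics/w3.png

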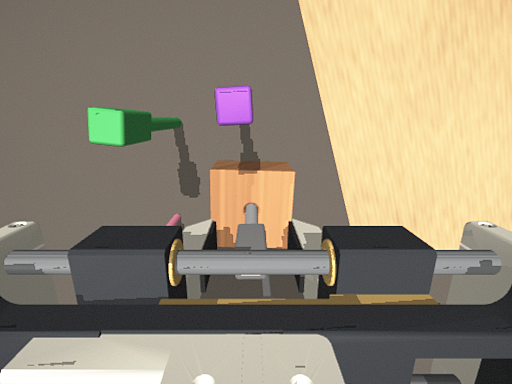

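View pics/s3.png

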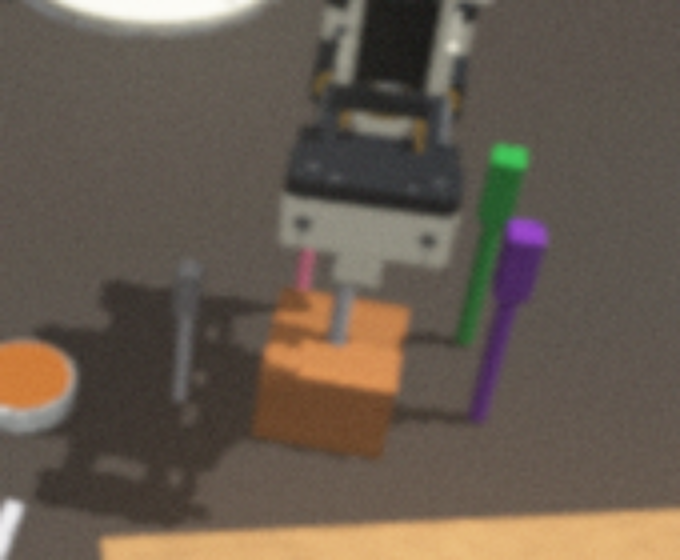

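The handle sits between the fingers. TCP y is 3 mm past the measured centre, so I'll correct that and grip.

carry_out:
  increments: [-0.003, 0, 0.001, 0, 0, 0, 0, 0]

```text
time_s: 5.25
ee_pos: [486.1, 166.1, 106.1]
tool_rot: [0.0, 0.726, 0.688, 0.0]
wrist_force: [0.5, -0.2, -0.4]
opening: 45.7
```

carry_out:
  increments: [0, 0, 0, 0, 0, 0, 0, 0, 0, 0, 0, 0, 0, 0, 0, 0, 0, 0, 0, 0, 0, 0, 0, 0]
  fingers: 0
  squeeze: 50

```text
time_s: 5.85
ee_pos: [485.8, 166.8, 105.7]
tool_rot: [0.0, 0.726, 0.688, 0.0]
wrist_force: [0.5, 0.7, -0.5]
opening: 17.5
```

carry_out:
  increments: [0, 0, -0.005, 0, 0, 0, -0.01, 0, 0, 0, -0.015, 0, 0, 0, -0.015, 0, 0, 0, -0.02, 0, 0, 0, -0.02, 0, 0, 0, -0.02, 0, 0, 0, -0.01, 0, 0, 0, 0, 0, 0, 0, 0, 0]

```text
time_s: 6.85
ee_pos: [485.6, 166.4, 220.7]
tool_rot: [0.0, 0.726, 0.688, -0.0]
wrist_force: [-0.0, 0.2, -1.2]
opening: 17.7
```

```bash
python3 - <<'E'
from h import *
o=telemetry.get_obs(); print(o['time_s'],o['ee_pos'],o['wrist_force'],o['ft_torque'],o['opening'])
for n in ("wrist","scene","top"):
  im=eyes.snapshot(n); cv2.imwrite(f"pics/{n}4.png",im[:,:,::-1]); np.savez(f"{n}4.npz",**eyes.camera_model(n))
s=cv2.imread("pics/scene4.png"); cv2.imwrite("pics/s4.png",cv2.resize(s[60:230,240:420],None,fx=4,fy=4))
E
```

```text
6.85 [485.57579468 166.37212637 220.67465392] [-0.02722437  0.23717602 -1.20248889] [-0.01321613 -0.08279167 -0.00888946] 17.669608641414328
```

View pics/s4.png

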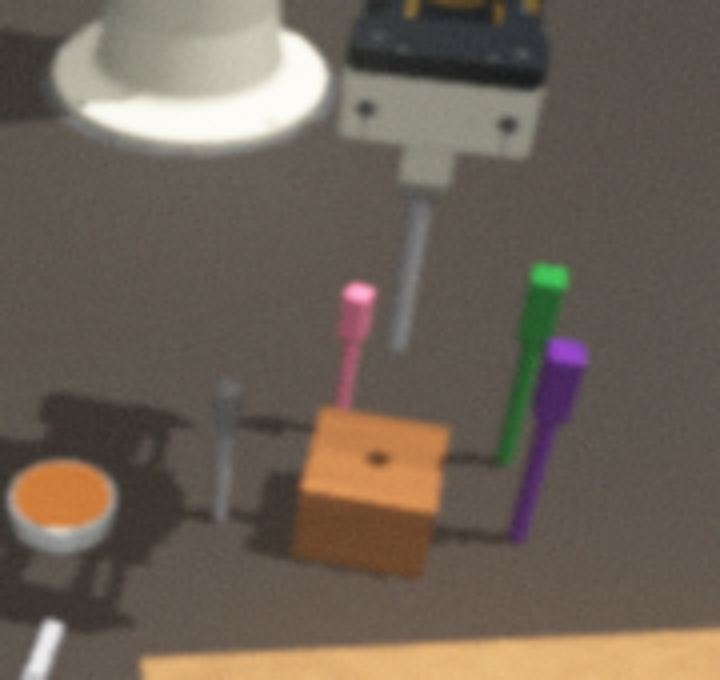

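View pics/wrist4.png

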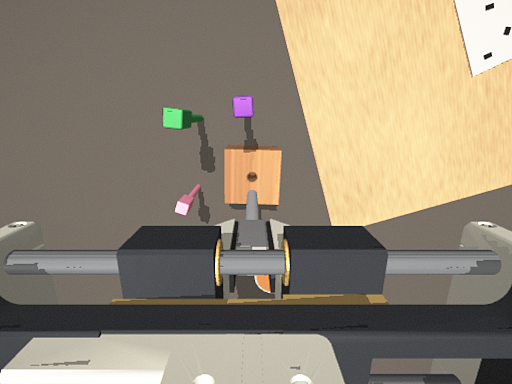

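```bash
python3 - <<'E'
from h import *
im=cv2.imread("pics/wrist4.png"); m=dict(np.load("wrist4.npz"))
cv2.imwrite("pics/w4z.png",cv2.resize(im[165:260,215:290],None,fx=8,fy=6,interpolation=cv2.INTER_CUBIC))
for dx in (-2,0,2): print(proj(m,[485.6,166.4+dx,220.7-97.7]))
print(proj(m,[485.6,166.4,220.7-17.5])," handle bottom ctr")
E
```

```text
[251.49564423 195.30297242]
[251.38665343 193.38650826]
[251.27721511 191.46217488]
[251.04408695 224.68464925]  handle bottom ctr
```

View pics/w4z.png

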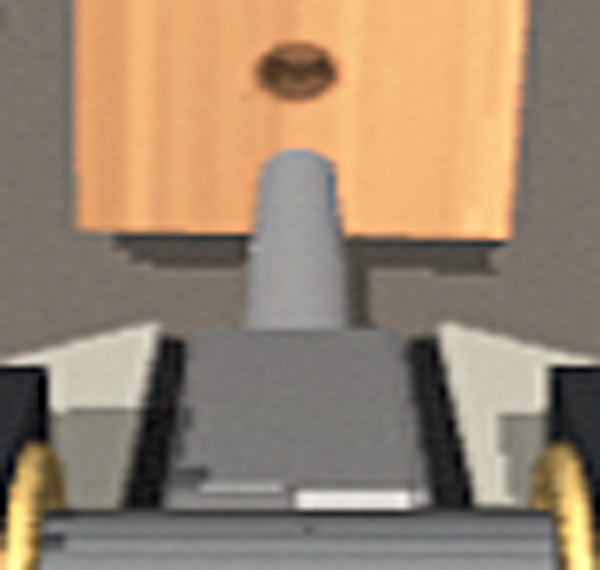

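carry_out:
  increments: [0, 0, 0, -0.127, 0, 0, 0, -0.127, -0.025, -0.002, 0, 0, -0.035, -0.003, 0, 0, -0.04, -0.0035, 0, 0, -0.04, -0.0035, 0, 0, -0.04, -0.0035, 0, 0, -0.04, -0.0035, 0, 0, -0.04, -0.0035, 0, 0, -0.04, -0.0035, 0, 0]

```text
time_s: 8.0
ee_pos: [519.6, -134.0, 219.9]
tool_rot: [-0.001, 0.633, 0.775, -0.0]
wrist_force: [0.4, 0.6, -1.1]
opening: 17.7
```

carry_out:
  increments: [-0.04, -0.0035, 0, 0, -0.03, -0.003, 0, 0, -0.01, -0.001, 0, 0, -0.002, 0, 0, 0, 0, 0, 0, 0, 0, 0, 0, 0, 0, 0, 0, 0]

```text
time_s: 8.7
ee_pos: [529.3, -212.3, 220.9]
tool_rot: [-0.0, 0.631, 0.775, 0.0]
wrist_force: [-0.8, 0.1, -0.6]
opening: 17.8
```

```bash
sed -i 's/PK=np.array(.*/PK=np.array([531.5,-214.3])/' h.py; cat >> h.py <<'E'
def st():
    o=telemetry.get_obs(); w,x,y,z=o['tool_rot']
    from scipy.spatial.transform import Rotation as Ro
    T=Ro.from_quat([x,y,z,w]).as_matrix()
    print(o['time_s'],"rack xy",rk(o['ee_pos']).round(2),"z",o['ee_pos'][2].round(2),"yaw",np.degrees(np.arctan2(T[1,1],T[0,1])).round(2),"F",(np.r_[rk(np.r_[PK,0]+o['wrist_force']),o['wrist_force'][2]]).round(2),"M",o['ft_torque'].round(3),o['opening'].round(1))
E
python3 - <<'E'
from h import *
st()
m=eyes.camera_model("wrist"); im=eyes.snapshot("wrist")[:,:,::-1]; cv2.imwrite("pics/w5.png",im); np.savez("w5.npz",**m)
cv2.imwrite("pics/w5z.png",cv2.resize(im[120:230,200:310],None,fx=5,fy=5,interpolation=cv2.INTER_CUBIC))
E
```

```text
Traceback (most recent call last):
  File "h.py", line 21, in st
    print(o['time_s'],"rack xy",rk(o['ee_pos']).round(2),"z",o['ee_pos'][2].round(2),"yaw",np.degrees(np.arctan2(T[1,1],T[0,1])).round(2),"F",(np.r_[rk(np.r_[PK,0]+o['wrist_force']),o['wrist_force'][2]]).round(2),"M",o['ft_torque'].round(3),o['opening'].round(1))
                                                                                                                                                                                                                                                 ^^^^^^^^^^^^^^^^^^
AttributeError: 'float' object has no attribute 'round'
```

```bash
sed -i "s/o\['opening'\].round(1)/round(o['opening'],1)/" h.py
python3 - <<'E'
from h import *
st()
m=eyes.camera_model("wrist"); im=eyes.snapshot("wrist")[:,:,::-1]; cv2.imwrite("pics/w5.png",im); np.savez("w5.npz",**m)
cv2.imwrite("pics/w5z.png",cv2.resize(im[120:230,200:310],None,fx=5,fy=5,interpolation=cv2.INTER_CUBIC))
E
```

```text
8.7 rack xy [-1.72  2.4 ] z 220.9 yaw 11.69 F [-0.76  0.29 -0.56] M [-0.004 -0.093 -0.062] 17.8
```

View pics/w5z.png

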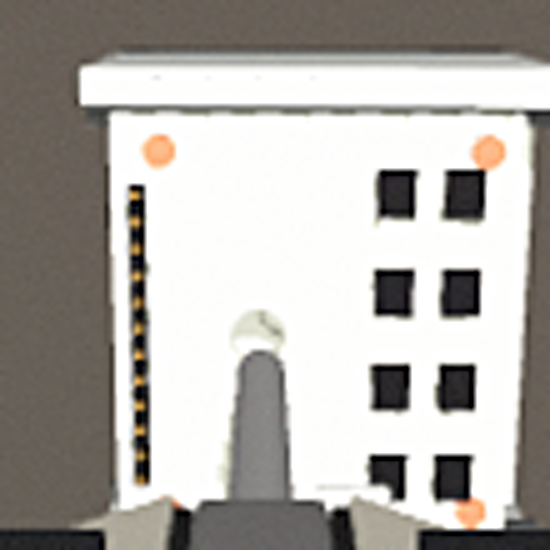

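```bash
python3 - <<'E'
from h import *
m=dict(np.load("w5.npz")); im=cv2.imread("pics/w5.png")
cv2.imwrite("pics/w5h.png",cv2.resize(im[175:215,230:275],None,fx=14,fy=14,interpolation=cv2.INTER_CUBIC))
z=lambda p:((p[0]+.5)/5-.5+200,(p[1]+.5)/5-.5+120)
for n,p,h in [("holeL",(231,333),88),("holeR",(286,333),88),("hole top",(258,308),88),("tip",(262,350),123),("railUL",(80,85),94),("UO",(300,64),94),("UI",(300,106),94)]:
    q=plane(m,*z(p),h); print(n,q.round(1),rk(q).round(2))
print(-m['R'].T@m['t'])
E
```

```text
holeL [ 524.  -215.3   88. ] [-7.59  0.51]
holeR [ 536.1 -212.8   88. ] [4.85 0.54]
hole top [ 528.8 -208.4   88. ] [-1.49  6.33]
tip [ 529.7 -208.5  123. ] [-0.59  6.04]
railUL [ 482.1 -167.3   94. ] [-39.03  55.88]
UO [ 526.6 -153.8   94. ] [ 7.24 60.3 ]
UI [ 528.4 -162.2   94. ] [ 7.33 51.63]
[ 515.68794668 -140.51231936  378.78234803]
```

View pics/w5h.png

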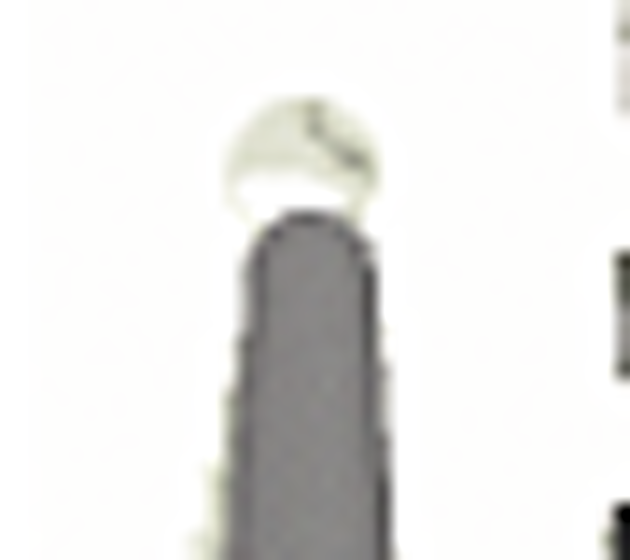

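The hole's rim centre is about 2.4 mm short of the tip in y and 0.8 mm in −x. I'll correct this and approach the top board.

carry_out:
  increments: [-0.0024, -0.0008, 0, 0, 0, 0, 0.01, 0, 0, 0, 0.01, 0, 0, 0, 0.008, 0, 0, 0, 0, 0, 0, 0, 0, 0]

```text
time_s: 9.35
ee_pos: [528.7, -216.5, 192.2]
tool_rot: [-0.0, 0.633, 0.775, 0.0]
wrist_force: [0.2, 0.4, -0.9]
opening: 17.8
```

```bash
python3 - <<'E'
from h import *
st()
E
```

```text
9.35 rack xy [-3.23 -1.63] z 192.24 yaw 11.53 F [ 0.27  0.32 -0.86] M [-0.012 -0.123  0.008] 17.8
```

carry_out:
  increments: [0, 0, 0, 0, 0, 0, 0, 0, 0, 0, 0, 0]

```text
time_s: 9.65
ee_pos: [529.1, -216.8, 193.1]
tool_rot: [0.0, 0.633, 0.774, 0.0]
wrist_force: [-0.3, 0.2, -0.9]
opening: 17.9
```

```bash
python3 - <<'E'
from h import *
st()
E
```

```text
9.65 rack xy [-2.88 -2.02] z 193.1 yaw 11.52 F [-0.22  0.27 -0.86] M [-0.036 -0.068  0.009] 17.9
```

carry_out:
  increments: [0.002, 0.0004, 0.003, 0, 0, 0, 0.002, 0, 0, 0, 0, 0, 0, 0, 0, 0]

```text
time_s: 10.05
ee_pos: [528.8, -214.7, 187.6]
tool_rot: [-0.0, 0.633, 0.775, -0.0]
wrist_force: [-0.3, -0.3, -0.6]
opening: 17.7
```

```bash
python3 - <<'E'
from h import *
st()
im=eyes.snapshot("wrist")[:,:,::-1]
cv2.imwrite("pics/w6z.png",cv2.resize(im[120:240,200:310],None,fx=5,fy=5,interpolation=cv2.INTER_CUBIC))
E
```

```text
10.05 rack xy [-2.75  0.15] z 187.63 yaw 11.52 F [-0.39 -0.19 -0.6 ] M [ 0.024 -0.092 -0.031] 17.7
```

View pics/w6z.png

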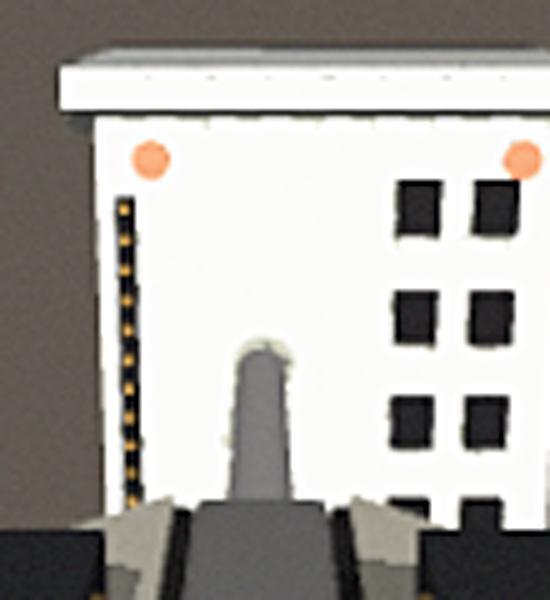

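The tip is centred over the hole's rim, so I'll go down into it.

carry_out:
  increments: [0, 0, 0.002, 0, 0, 0, 0.002, 0, 0, 0, 0.002, 0, 0, 0, 0.002, 0, 0, 0, 0, 0]

```text
time_s: 10.6
ee_pos: [528.6, -214.7, 179.3]
tool_rot: [-0.0, 0.633, 0.774, -0.0]
wrist_force: [0.2, 0.5, -0.5]
opening: 17.8
```

```bash
python3 - <<'E'
from h import *
st()
E
```

```text
10.6 rack xy [-2.89  0.18] z 179.34 yaw 11.52 F [ 0.28  0.45 -0.53] M [-0.009 -0.191  0.036] 17.8
```

carry_out:
  increments: [0, 0, 0.004, 0, 0, 0, 0.004, 0, 0, 0, 0.004, 0, 0, 0, 0.002, 0, 0, 0, 0, 0]

```text
time_s: 11.1
ee_pos: [528.7, -214.7, 165.3]
tool_rot: [-0.0, 0.633, 0.775, 0.0]
wrist_force: [0.1, 0.8, -1.7]
opening: 17.8
```

```bash
python3 - <<'E'
from h import *
st()
E
```

```text
11.1 rack xy [-2.84  0.2 ] z 165.3 yaw 11.52 F [ 0.24  0.74 -1.71] M [ 0.02  -0.07  -0.031] 17.8
```

carry_out:
  increments: [0, 0.002, 0, 0, 0, 0.002, 0, 0, 0, 0.002, 0, 0, 0, 0.002, 0, 0, 0, 0, 0, 0, 0, 0, 0, 0]

```text
time_s: 11.7
ee_pos: [537.0, -213.1, 165.8]
tool_rot: [0.0, 0.633, 0.775, 0.0]
wrist_force: [0.1, 0.2, -1.3]
opening: 18.2
```

```bash
python3 - <<'E'
from h import *
st()
E
```

```text
11.7 rack xy [5.61 0.1 ] z 165.82 yaw 11.52 F [ 0.11  0.18 -1.26] M [-0.058 -0.071  0.038] 18.2
```

carry_out:
  increments: [0, 0, 0.002, 0, 0, 0, 0.002, 0, 0, 0, 0.002, 0, 0, 0, 0.002, 0, 0, 0, 0, 0, 0, 0, 0, 0]

```text
time_s: 12.3
ee_pos: [536.7, -213.1, 157.6]
tool_rot: [-0.0, 0.633, 0.775, 0.0]
wrist_force: [1.0, 0.3, 0.1]
opening: 18.1
```

```bash
python3 - <<'E'
from h import *
st()
E
```

```text
12.3 rack xy [5.31 0.16] z 157.64 yaw 11.52 F [1.03 0.08 0.15] M [-0.008 -0.117 -0.015] 18.1
```

carry_out:
  increments: [0, 0, 0.002, 0, 0, 0, 0.002, 0, 0, 0, 0, 0, 0, 0, 0, 0]

```text
time_s: 12.7
ee_pos: [536.6, -213.1, 153.7]
tool_rot: [-0.0, 0.633, 0.774, 0.0]
wrist_force: [0.1, 0.2, -0.6]
opening: 17.7
```

```bash
python3 - <<'E'
from h import *
st()
E
```

```text
12.7 rack xy [5.28 0.13] z 153.65 yaw 11.52 F [ 0.18  0.17 -0.57] M [ 0.013 -0.114  0.043] 17.7
```

carry_out:
  increments: [0, 0, 0.003, 0, 0, 0, 0.003, 0, 0, 0, 0.003, 0, 0, 0, 0.003, 0, 0, 0, 0.001, 0, 0, 0, 0, 0]

```text
time_s: 13.3
ee_pos: [536.5, -213.0, 140.5]
tool_rot: [-0.0, 0.633, 0.775, -0.0]
wrist_force: [-0.3, -0.4, -0.6]
opening: 17.5
```

```bash
python3 - <<'E'
from h import *
st()
ms=eyes.camera_model("scene")
g=lambda p:((p[0]+.5)/7-.5+105,(p[1]+.5)/7-.5+130)
for n,L,R,z in [("top",(175,268),(457,264),88),("mid",(187,345),(470,343),63),("bot",(210,393),(487,390),38)]:
    a,b=[rk(plane(ms,*g(p),z)) for p in (L,R)]; print(n,a.round(1),b.round(1))
for n,L,z in [("top edge",(320,288),86),("mid edge",(320,352),61),("mid edge top",(320,340),63),("bot edge top",(330,395),38)]:
    print(n,rk(plane(ms,*g(L),z)).round(1))
E
```

```text
13.3 rack xy [5.18 0.23] z 140.46 yaw 11.52 F [-0.38 -0.32 -0.58] M [-0.025 -0.114  0.047] 17.5
top [ 51.1 -37.8] [50.6 43.7]
mid [ 56.7 -38.8] [57.1 44.5]
bot [ 50.8 -39. ] [50.7 44.7]
top edge [58.3  5.1]
mid edge [58.2  0.2]
mid edge top [55.1 -0. ]
bot edge top [52.2 -2.5]
```

carry_out:
  increments: [0, -0.002, 0, 0, 0, -0.002, 0, 0, 0, -0.002, 0, 0, 0, -0.0017, 0, 0, 0, 0, 0, 0, 0, 0, 0, 0]

```text
time_s: 13.9
ee_pos: [529.0, -214.8, 140.9]
tool_rot: [0.0, 0.633, 0.774, -0.0]
wrist_force: [0.9, 0.2, -0.7]
opening: 17.8
```

```bash
python3 - <<'E'
from h import *
st()
E
```

```text
13.9 rack xy [-2.51 -0.02] z 140.86 yaw 11.51 F [ 0.97  0.01 -0.73] M [-0.008 -0.324 -0.048] 17.8
```

carry_out:
  increments: [0, 0, 0.002, 0, 0, 0, 0.002, 0, 0, 0, 0.002, 0, 0, 0, 0.002, 0, 0, 0, 0, 0, 0, 0, 0, 0]

```text
time_s: 14.5
ee_pos: [529.1, -214.7, 132.6]
tool_rot: [-0.0, 0.633, 0.774, -0.0]
wrist_force: [0.5, -1.1, -1.5]
opening: 17.8
```

```bash
python3 - <<'E'
from h import *
st()
E
```

```text
14.5 rack xy [-2.49  0.05] z 132.58 yaw 11.52 F [ 0.29 -1.16 -1.5 ] M [-0.11  -0.466 -0.004] 17.8
```

carry_out:
  increments: [0, 0, 0.002, 0, 0, 0, 0.002, 0, 0, 0, 0.002, 0, 0, 0, 0, 0, 0, 0, 0, 0]

```text
time_s: 15.0
ee_pos: [529.1, -214.6, 126.6]
tool_rot: [-0.0, 0.633, 0.775, 0.0]
wrist_force: [0.3, -0.1, -1.2]
opening: 17.4
```

```bash
python3 - <<'E'
from h import *
st()
E
```

```text
15.0 rack xy [-2.43  0.15] z 126.61 yaw 11.52 F [ 0.3  -0.15 -1.22] M [-0.06  -0.34  -0.013] 17.4
```

carry_out:
  increments: [0, 0, 0.002, 0, 0, 0.0015, 0.002, 0, 0, 0.0013, 0, 0, 0, 0, 0, 0, 0, 0, 0, 0]

```text
time_s: 15.5
ee_pos: [531.1, -214.2, 122.4]
tool_rot: [-0.001, 0.633, 0.774, -0.0]
wrist_force: [-2.6, -1.2, -1.7]
opening: 17.3
```

```bash
python3 - <<'E'
from h import *
st()
E
```

```text
15.5 rack xy [-0.34  0.16] z 122.37 yaw 11.51 F [-2.82 -0.66 -1.73] M [-0.117  0.414 -0.027] 17.3
```

carry_out:
  increments: [0, 0, 0.002, 0, 0, 0, 0.002, 0, 0, 0, 0.002, 0, 0, 0, 0.002, 0, 0, 0, 0.002, 0, 0, 0, 0, 0, 0, 0, 0, 0]

```text
time_s: 16.2
ee_pos: [531.8, -214.2, 112.5]
tool_rot: [-0.0, 0.633, 0.774, -0.0]
wrist_force: [-1.4, -1.5, -1.0]
opening: 18.0
```

```bash
python3 - <<'E'
from h import *
st()
E
```

```text
16.2 rack xy [ 0.34 -0.02] z 112.53 yaw 11.51 F [-1.69 -1.19 -1.04] M [-0.38  0.32  0.05] 18.0
```

carry_out:
  increments: [0, 0, 0.002, 0, 0, 0, 0.002, 0, 0, 0, 0, 0, 0, 0, 0, 0]

```text
time_s: 16.6
ee_pos: [532.0, -214.1, 108.6]
tool_rot: [0.0, 0.633, 0.775, 0.0]
wrist_force: [-1.5, -1.5, -0.5]
opening: 17.7
```

```bash
python3 - <<'E'
from h import *
st()
E
```

```text
16.6 rack xy [0.49 0.1 ] z 108.62 yaw 11.52 F [-1.75 -1.16 -0.46] M [-0.458  0.267  0.006] 17.7
```

carry_out:
  increments: [0, 0, 0.002, 0, 0, 0, 0.002, 0, 0, 0, 0.002, 0, 0, 0, 0, 0, 0, 0, 0, 0]

```text
time_s: 17.1
ee_pos: [531.9, -214.1, 102.6]
tool_rot: [-0.0, 0.633, 0.774, 0.0]
wrist_force: [-0.4, -1.1, -1.8]
opening: 17.9
```

```bash
python3 - <<'E'
from h import *
st()
E
```

```text
17.1 rack xy [0.46 0.14] z 102.56 yaw 11.52 F [-0.63 -0.97 -1.77] M [-0.435  0.132 -0.022] 17.9
```

carry_out:
  increments: [0, 0, 0.001, 0, 0, 0, 0, 0, 0, 0, 0.0005, 0, 0, 0, 0, 0, 0, 0, 0, 0]

```text
time_s: 17.6
ee_pos: [532.0, -214.1, 101.3]
tool_rot: [0.0, 0.633, 0.775, 0.0]
wrist_force: [-0.6, -1.7, -0.1]
opening: 17.5
```

```bash
python3 - <<'E'
from h import *
st()
E
```

```text
17.6 rack xy [0.49 0.14] z 101.3 yaw 11.52 F [-0.95 -1.55 -0.13] M [-0.311  0.21   0.023] 17.5
```

carry_out:
  increments: [0, 0, 0.0005, 0, 0, 0, 0, 0, 0, 0, 0, 0]

```text
time_s: 17.9
ee_pos: [532.0, -214.1, 100.8]
tool_rot: [0.0, 0.633, 0.775, 0.0]
wrist_force: [-1.0, -0.2, -0.1]
opening: 17.5
```

```bash
python3 - <<'E'
from h import *
st()
im=eyes.snapshot("wrist")[:,:,::-1]; cv2.imwrite("pics/w7.png",im)
E
```

```text
17.9 rack xy [0.49 0.12] z 100.79 yaw 11.52 F [-1.02 -0.03 -0.06] M [-0.306  0.224  0.028] 17.5
```

View pics/w7.png

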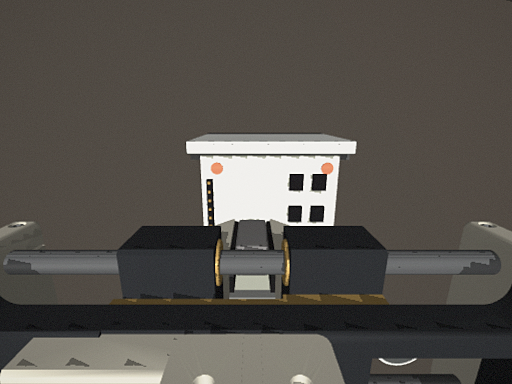

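carry_out:
  increments: [0, 0, 0.0005, 0, 0, 0, 0, 0, 0, 0, 0, 0]

```text
time_s: 18.25
ee_pos: [532.1, -214.1, 100.7]
tool_rot: [0.0, 0.633, 0.774, -0.0]
wrist_force: [-3.1, -0.9, 5.0]
opening: 18.0
```

```bash
python3 - <<'E'
from h import *
st()
E
```

```text
18.25 rack xy [0.57 0.04] z 100.7 yaw 11.52 F [-3.18 -0.24  4.99] M [-0.212  0.569 -0.032] 18.0
```

Contact came at TCP z 100.7, which is the height predicted for the pocket floor. I'll ease off and release.

carry_out:
  increments: [0, 0, -0.0005, 0, 0, 0, 0, 0]

```text
time_s: 18.45
ee_pos: [532.0, -214.1, 100.7]
tool_rot: [0.0, 0.633, 0.774, 0.0]
wrist_force: [-1.5, -0.6, 2.8]
opening: 17.8
```

carry_out:
  increments: [0, 0, 0, 0, 0, 0, 0, 0, 0, 0, 0, 0, 0, 0, 0, 0, 0, 0, 0, 0]
  fingers: 0.45

```text
time_s: 18.95
ee_pos: [532.0, -214.0, 100.7]
tool_rot: [0.0, 0.633, 0.775, 0.0]
wrist_force: [0.1, 0.9, -0.1]
opening: 41.3
```

carry_out:
  increments: [0, 0, -0.005, 0, 0, 0, -0.015, 0, 0, 0, -0.03, 0, 0, 0, -0.04, 0, 0, 0, -0.04, 0, 0, 0, -0.01, 0, 0, 0, 0, 0, 0, 0, 0, 0]

```text
time_s: 19.75
ee_pos: [531.2, -214.3, 240.3]
tool_rot: [-0.0, 0.633, 0.774, -0.0]
wrist_force: [-0.1, 0.3, -0.1]
opening: 41.5
```

```bash
python3 - <<'E'
from h import *
st()
for n in ("wrist","scene","top"):
  im=eyes.snapshot(n); cv2.imwrite(f"pics/{n}8.png",im[:,:,::-1]); np.savez(f"{n}8.npz",**eyes.camera_model(n))
s=cv2.imread("pics/scene8.png"); cv2.imwrite("pics/s8.png",cv2.resize(s[100:220,95:215],None,fx=5,fy=5,interpolation=cv2.INTER_CUBIC))
s=cv2.imread("pics/wrist8.png"); cv2.imwrite("pics/w8.png",cv2.resize(s[100:240,190:320],None,fx=4,fy=4,interpolation=cv2.INTER_CUBIC))
E
```

```text
19.75 rack xy [-0.29  0.08] z 240.3 yaw 11.5 F [-0.    0.32 -0.1 ] M [-0.079 -0.08   0.04 ] 41.5
```

View pics/s8.png

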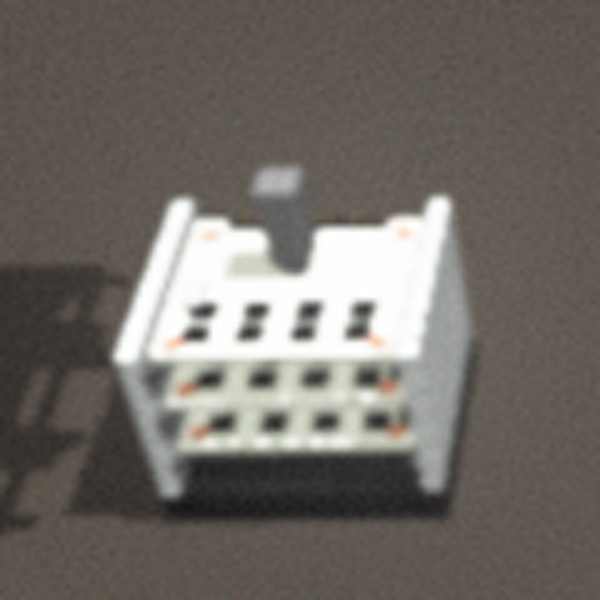

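View pics/w8.png

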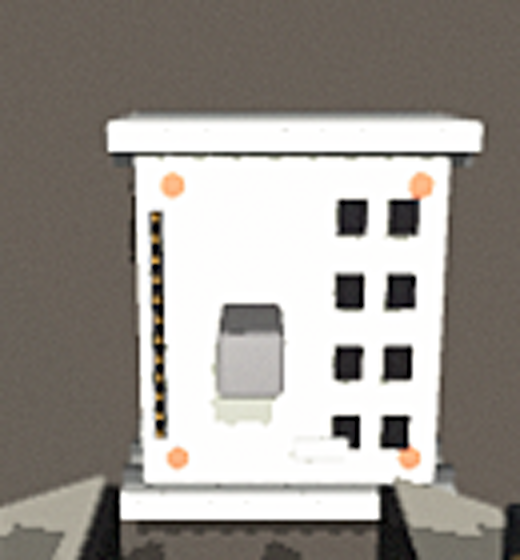

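```bash
python3 - <<'E'
from h import *
m=dict(np.load("wrist8.npz")); z=lambda p:((p[0]+.5)/4-.5+190,(p[1]+.5)/4-.5+100)
for n,p,h in [("hL",(216,365),134),("hR",(283,365),134),("hT",(250,332),134),("hB",(250,398),134),("under L",(222,318),94),("under front",(250,304),94),("railL",(108,135),94),("railR",(483,137),94)]:
    print(n,rk(plane(m,*z(p),h)).round(2))
t0=cv2.imread("pics/top0.png").astype(int); t8=cv2.imread("pics/top8.png").astype(int)
for n,b in [("tin",(238,222,266,250)),("tools",(235,85,265,205))]:
    x0,y0,x1,y1=b; print(n,np.abs(t8-t0)[y0:y1,x0:x1].mean())
E
```

```text
hL [-8.38  0.64]
hR [8.87 0.64]
hT [0.38 9.37]
hB [ 0.37 -8.25]
under L [-7.89  3.88]
under front [0.32 8.07]
railL [-39.36  56.31]
railR [65.45 55.69]
tin 0.935374149659864
tools 0.892962962962963
```

Checked against the rack, the handle top at z 134 is within about 1 mm of the pocket axis. The tin and tools look unchanged.

```bash
python3 -c "
from cell import order
print(order.hand_in())"
```

```text
the job is handed in; nothing more can be done
None
```

The rod is through all three boards, its foot on the pocket floor, and released. I handed the job in at about 20 s; no verdict is reported.

**What I did:**
- **Finding things:** the wrist camera gave the rack, the top hole at about −2.3 mm, and the edge of the middle hole at about +5 mm. The scene view suggested the bottom hole was near −2.5 mm.
- **Threading:** I gripped the larger grey rod at 50 N and lifted it out. It went down at x ≈ −2.8 mm through the top board, +5.3 mm through the middle and −2.5 mm through the bottom. I then dragged all three boards back to about x = 0.
- **Forces:** the highest wrist force I read was about 6 N, when the foot met the pocket floor. Readings came only at the end of each move.

**Last checks:**
- **Seating:** the foot met the floor at tool height 100.7 mm, the height predicted.
- **Position:** after release, the handle top was within about 1 mm of the pocket axis in the wrist view, so the rod stands upright.
- **Robot clear:** the gripper is about 100 mm above the rod, with no contact force.
- **Bystanders:** the top view shows the tin, screwdriver and tweezers unmoved.

**Disagreements:** the scene camera placed the rack and handle about 4–5 mm from where the top camera did. The wrist camera read about 1 mm off sideways. I went by the wrist camera, with that 1 mm corrected.

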